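# Load a bench centrifuge in balance

### The job

Load the centrifuge for a balanced run: take the two pairs of matching tubes (the two long ones and the two short ones) from the rack and stand each fully down in a bucket of its own, so that long faces long and short faces short straight across the rotor. Lower each tube gently to the bottom of its bucket rather than letting it drop, tip none over, and leave the odd tube, which has no partner, in its cell of the rack.

Things in the scene. Friction and masses are not known exactly. Their poses are not given: they have to be found in the camera images.
- long_tube_1: White plastic tube with blue screw cap, upright in some cell of the rack. Rigid, round about z. Origin: centre of its underside; z up to the cap. Body 28 mm across, its lowest 8 mm tapering to a 22 mm foot. LONG kind: 104 mm tall overall, cap wider than the body, 34 mm across, the top 14 mm; 60 g. Both long tubes are alike.
- long_tube_2: White plastic tube with blue screw cap, upright in some cell of the rack. Rigid, round about z. Origin: centre of its underside; z up to the cap. Body 28 mm across, its lowest 8 mm tapering to a 22 mm foot. LONG kind: 104 mm tall overall, cap wider than the body, 34 mm across, the top 14 mm; 60 g. Both long tubes are alike.
- short_tube_1: White plastic tube with blue screw cap, upright in some cell of the rack. Rigid, round about z. Origin: centre of its underside; z up to the cap. Body 28 mm across, its lowest 8 mm tapering to a 22 mm foot. SHORT kind: 80 mm tall overall, cap about as wide as the body, 29 mm across, the top 18 mm; 45 g. Both short tubes are alike.
- short_tube_2: White plastic tube with blue screw cap, upright in some cell of the rack. Rigid, round about z. Origin: centre of its underside; z up to the cap. Body 28 mm across, its lowest 8 mm tapering to a 22 mm foot. SHORT kind: 80 mm tall overall, cap about as wide as the body, 29 mm across, the top 18 mm; 45 g. Both short tubes are alike.
- odd_tube: White plastic tube with blue screw cap, upright in some cell of the rack. Rigid, round about z. Origin: centre of its underside; z up to the cap. Body 28 mm across, its lowest 8 mm tapering to a 22 mm foot. The ODD one, single of its kind: 92 mm tall overall, its shoulder narrows to a small cap 19 mm across, the top 16 mm; 50 g.
- bucket_1: Steel bucket 1 of the centrifuge rotor: upright open round cup, all four alike. Origin: centre of its underside, 28 mm above the worktop; z up. 42 mm high, inner floor 3 mm above the origin, bore 33 mm across, flaring in the top 9 mm to 45 mm at the mouth, 70 mm above the worktop. Opposite bucket_3.
- bucket_2: Steel bucket 2 of the centrifuge rotor: upright open round cup, all four alike. Origin: centre of its underside, 28 mm above the worktop; z up. Opposite bucket_4. From above 1, 2, 3, 4 run counter-clockwise, 90 degrees apart, centres 48 mm from the rotor axis: opposite ones 96 mm apart, neighbours 68 mm. A wall cabinet hangs behind, 0.45 m above the worktop, its door handles at x = 0.62.
- bucket_3: Steel bucket 3 of the centrifuge rotor: upright open round cup, all four alike. Origin: centre of its underside, 28 mm above the worktop; z up. Opposite bucket_1. The centrifuge is a round light-grey machine 178 mm across, fixed, rim 68 mm high; its grey window lid stands open at the far side, 0.1 m or more from the axis, to about 0.25 m high.
- bucket_4: Steel bucket 4 of the centrifuge rotor: upright open round cup, all four alike. Origin: centre of its underside, 28 mm above the worktop; z up. Opposite bucket_2. The rotor turns about its upright axis, stiffly: a sideways push of about 5 N on a bucket turns it, then it stays. Its hub, 18 mm wide at the top, ends 4 mm above the mouths.
- rack: White plastic tube rack, 60 x 246 mm, 46 mm high at its end plates, fixed; left or right of the centrifuge. Origin: centre of its underside; y runs along the row of five square cells, 33 mm wide and 46 mm apart, the middle one at the origin. Top grid 42 mm high; the tubes stand on its floor, 6 mm above the origin, with 2.5 mm play.
Things that resemble listed ones, but are neither listed nor needed, are in the scene too. What is shaped like the short_tube_2 but orange is not meant.

How it is judged (in metres and radians):
At the end, for the whole second after the job is handed in: Long tubes stand in opposite buckets, short tubes in the other two: each within 10 mm of its bucket axis, foot less than 8 mm above the bucket origin, upright within 0.2 rad, at rest; the odd tube is still in its rack cell (moved under 15 mm, not fallen: within 0.5 rad) (((horizontal distance between long_tube_1 and bucket_1 below 0.01 m and z of long_tube_1 in the frame of bucket_1 below 0.008 m and horizontal distance between long_tube_2 and bucket_3 below 0.01 m and z of long_tube_2 in the frame of bucket_3 below 0.008 m) or (horizontal distance between long_tube_1 and bucket_2 below 0.01 m and z of long_tube_1 in the frame of bucket_2 below 0.008 m and horizontal distance between long_tube_2 and bucket_4 below 0.01 m and z of long_tube_2 in the frame of bucket_4 below 0.008 m) or (horizontal distance between long_tube_1 and bucket_3 below 0.01 m and z of long_tube_1 in the frame of bucket_3 below 0.008 m and horizontal distance between long_tube_2 and bucket_1 below 0.01 m and z of long_tube_2 in the frame of bucket_1 below 0.008 m) or (horizontal distance between long_tube_1 and bucket_4 below 0.01 m and z of long_tube_1 in the frame of bucket_4 below 0.008 m and horizontal distance between long_tube_2 and bucket_2 below 0.01 m and z of long_tube_2 in the frame of bucket_2 below 0.008 m)) and ((horizontal distance between short_tube_1 and bucket_1 below 0.01 m and z of short_tube_1 in the frame of bucket_1 below 0.008 m and horizontal distance between short_tube_2 and bucket_3 below 0.01 m and z of short_tube_2 in the frame of bucket_3 below 0.008 m) or (horizontal distance between short_tube_1 and bucket_2 below 0.01 m and z of short_tube_1 in the frame of bucket_2 below 0.008 m and horizontal distance between short_tube_2 and bucket_4 below 0.01 m and z of short_tube_2 in the frame of bucket_4 below 0.008 m) or (horizontal distance between short_tube_1 and bucket_3 below 0.01 m and z of short_tube_1 in the frame of bucket_3 below 0.008 m and horizontal distance between short_tube_2 and bucket_1 below 0.01 m and z of short_tube_2 in the frame of bucket_1 below 0.008 m) or (horizontal distance between short_tube_1 and bucket_4 below 0.01 m and z of short_tube_1 in the frame of bucket_4 below 0.008 m and horizontal distance between short_tube_2 and bucket_2 below 0.01 m and z of short_tube_2 in the frame of bucket_2 below 0.008 m)) and angle between each of long_tube_1, long_tube_2, short_tube_1, short_tube_2's own z axis and vertical below 0.2 rad and linear speed of each of long_tube_1, long_tube_2, short_tube_1, short_tube_2 below 0.02 m/s and distance of odd_tube from where it was at the start of the episode below 0.015 m and angle between odd_tube's own z axis and vertical below 0.5 rad); the robot touches nothing.
It fails at once if a tube is tipped over (more than 1 rad from upright) (angle between any of long_tube_1, long_tube_2, short_tube_1, short_tube_2, odd_tube's own z axis and vertical above 1 rad).
It fails at once if the odd tube is taken from the rack (distance of odd_tube from where it was at the start of the episode above 0.025 m).
It fails at once if a tube is let drop into a bucket (free fall of about 15 mm or more) ((linear speed of long_tube_1 above 0.55 m/s and horizontal distance between long_tube_1 and bucket_1 below 0.02 m and z of long_tube_1 in the frame of bucket_1 below 0.042 m) or (linear speed of long_tube_1 above 0.55 m/s and horizontal distance between long_tube_1 and bucket_2 below 0.02 m and z of long_tube_1 in the frame of bucket_2 below 0.042 m) or (linear speed of long_tube_1 above 0.55 m/s and horizontal distance between long_tube_1 and bucket_3 below 0.02 m and z of long_tube_1 in the frame of bucket_3 below 0.042 m) or (linear speed of long_tube_1 above 0.55 m/s and horizontal distance between long_tube_1 and bucket_4 below 0.02 m and z of long_tube_1 in the frame of bucket_4 below 0.042 m) or (linear speed of long_tube_2 above 0.55 m/s and horizontal distance between long_tube_2 and bucket_1 below 0.02 m and z of long_tube_2 in the frame of bucket_1 below 0.042 m) or (linear speed of long_tube_2 above 0.55 m/s and horizontal distance between long_tube_2 and bucket_2 below 0.02 m and z of long_tube_2 in the frame of bucket_2 below 0.042 m) or (linear speed of long_tube_2 above 0.55 m/s and horizontal distance between long_tube_2 and bucket_3 below 0.02 m and z of long_tube_2 in the frame of bucket_3 below 0.042 m) or (linear speed of long_tube_2 above 0.55 m/s and horizontal distance between long_tube_2 and bucket_4 below 0.02 m and z of long_tube_2 in the frame of bucket_4 below 0.042 m) or (linear speed of short_tube_1 above 0.55 m/s and horizontal distance between short_tube_1 and bucket_1 below 0.02 m and z of short_tube_1 in the frame of bucket_1 below 0.042 m) or (linear speed of short_tube_1 above 0.55 m/s and horizontal distance between short_tube_1 and bucket_2 below 0.02 m and z of short_tube_1 in the frame of bucket_2 below 0.042 m) or (linear speed of short_tube_1 above 0.55 m/s and horizontal distance between short_tube_1 and bucket_3 below 0.02 m and z of short_tube_1 in the frame of bucket_3 below 0.042 m) or (linear speed of short_tube_1 above 0.55 m/s and horizontal distance between short_tube_1 and bucket_4 below 0.02 m and z of short_tube_1 in the frame of bucket_4 below 0.042 m) or (linear speed of short_tube_2 above 0.55 m/s and horizontal distance between short_tube_2 and bucket_1 below 0.02 m and z of short_tube_2 in the frame of bucket_1 below 0.042 m) or (linear speed of short_tube_2 above 0.55 m/s and horizontal distance between short_tube_2 and bucket_2 below 0.02 m and z of short_tube_2 in the frame of bucket_2 below 0.042 m) or (linear speed of short_tube_2 above 0.55 m/s and horizontal distance between short_tube_2 and bucket_3 below 0.02 m and z of short_tube_2 in the frame of bucket_3 below 0.042 m) or (linear speed of short_tube_2 above 0.55 m/s and horizontal distance between short_tube_2 and bucket_4 below 0.02 m and z of short_tube_2 in the frame of bucket_4 below 0.042 m)).
It also fails if it takes over 125 s, if anything falls off the work surface, if the arm or the gripper's body presses on something with over 40 N, if the wrist force passes 120 N, or if a joint passes its speed limit or range.

### The arm

A 6-joint arm with a two-finger parallel gripper is mounted at the origin on a cart in front of the work surface, level with it; the furniture and walls round the work are solid. World frame = base frame: x ahead of the robot, y to its left, z up, the work surface at z = 0. Lengths are in m, angles in degrees, forces in N, time in s.
With the tool pointing down it reaches from about 0.35 to 0.875 m from the base axis. Payload 15.5 kg.
Tool frame: the origin (TCP) lies between the finger pads; the fingertips stand 14 mm ahead of it and the grasp point (between the pads) lies 5 mm behind it (ctrl.nose_length is the distance from the TCP to the fingertips, in m); z points along the fingers, x is the direction in which the jaws open and shut, and the axes are right-handed (so a half turn about z gives the same grasp; the last joint's range is limited). The gripper opens to 85 mm and grips with 20 to 120 N. Pads are 22 mm wide; open, the fingers measure 114 mm over their backs; the gripper's body (76 mm by 85 mm) begins 54 mm behind the grasp point. The pads swing forward as they close: fully open they stand 13 mm farther back than shut.
Start: joints at [60.476, 28.281, 77.091, -0, 74.628, -5.472], TCP at [0.255, 0.571, 0.245] pointing down, gripper open.
Joint ranges: [-166.48, 166.48], [-47.26, 123.95], [12.59, 153.08], [-70.14, 250.14], [6.76, 159.57], [-176.63, 176.63]. Speed limits (degrees/s): [108.29, 108.29, 147.25, 172.46, 172.46, 172.46].

### API

Orientations are given as a 3x3 rotation matrix whose columns are the frame's x, y, z axes.
In Python, from rig import ctrl gives the robot as it stands. The module is installed in compiled form; this text tells all that it offers. Calls block until the motion is done:
- ctrl.move_ptp(position, orientation): joint-space move of the TCP to a pose.
- ctrl.line_to(position, orientation=None, vel=0.15): straight line of the TCP; orientation=None keeps the orientation; vel is the mean speed in m/s.
- ctrl.movej(angles): joint-space move.
- ctrl.ungrasp() and ctrl.gripper_close(grasp_force=None): open the fingers fully, or close them until they stop; grasp_force is the grip in N (None keeps the last).
- ctrl.pause(seconds).
- ctrl.ik(position, orientation): joint angles nearest the present ones, or None.
- ctrl.camera(name): name is "scene" or "top" or "wrist"; returns a dict with "img" (400x640x3 uint8, red, green, blue), "range_z" (400x640 float32, m along the optical axis (not along the pixel's ray), 0 where there is no reading), "camera_matrix" (3x3 intrinsics, pixels), "origin" and "rotation" of the camera in the world. Camera axes: x right, y down, z forward; pixel columns grow to the right and rows downward; lengths in m; the calibration is good to about 2 mm. The wrist camera is an equidistant fisheye: a pixel r from the principal point sees the ray r / f radians off the axis. A picture is of the moment at which its call begins.
A pose or a line that the arm cannot do raises ctrl.PlanningError and nothing moves.
- ctrl.hand_in(): hands the job in, once; it reports no verdict.
Readings, each from a call of its own:
- ctrl.get_t(): time.
- ctrl.get_q(): joint angles.
- ctrl.get_dq(): joint speeds.
- ctrl.get_effort(): joint torques, N m.
- ctrl.get_tcp_pos(): TCP position.
- ctrl.get_orientation(): TCP orientation.
- ctrl.get_wrist_force(): force on the tool from outside, world axes, zero at the start.
- ctrl.get_wrist_torque(): the same for the moment, N m.
- ctrl.get_gripper_width(): opening from 0.0 (shut) to 1.0 (fully open).
Only numpy, scipy, OpenCV 4.12 (cv2) and the standard library are available. Lean on these libraries where they do the work, as an engineer would, in place of code of your own. Each camera call takes 0.05 s, during which the arm holds its last target.

## Working session

There is one attempt and no reset: what is moved stays moved. The work goes in short steps, each a Python script; the robot and the scene stay as the last script left them, time stands still between calls to the robot, and variables do not carry over. Pictures are saved under pics/ and viewed, and the job is handed in when it is done.

```bash
mkdir -p pics; python3 - <<'E'
from rig import ctrl
import cv2,numpy as np
print(ctrl.get_t(),ctrl.get_orientation())
for n in ["scene","top","wrist"]:
    c=ctrl.camera(n); cv2.imwrite(f"pics/{n}0.png",c["img"][:,:,::-1]); np.savez(f"pics/{n}0.npz",**c)
    print(n,c["camera_matrix"].round(1).tolist(),c["origin"].round(3),c["rotation"].round(3).tolist())
E
```

```text
0.0 [[ 4.07549634e-01  9.13182867e-01 -5.89769838e-04]
 [ 9.13182231e-01 -4.07550049e-01 -1.08211438e-03]
 [-1.22852904e-03 -9.75520184e-05 -9.99999241e-01]]
scene [[409.7, 0.0, 323.8], [0.0, 409.7, 199.5], [0.0, 0.0, 1.0]] [-0.149  0.634  0.466] [[-0.669, -0.34, 0.661], [-0.743, 0.277, -0.61], [0.024, -0.899, -0.438]]
top [[418.4, 0.0, 320.4], [0.0, 418.4, 200.9], [0.0, 0.0, 1.0]] [0.408 0.03  1.26 ] [[-0.028, -0.996, 0.085], [-1.0, 0.028, 0.001], [-0.003, -0.085, -0.996]]
wrist [[309.7, 0.0, 321.5], [0.0, 309.7, 197.4], [0.0, 0.0, 1.0]] [0.187 0.6   0.373] [[0.407, 0.874, 0.266], [0.913, -0.389, -0.12], [-0.002, 0.292, -0.957]]
```

View pics/scene0.png

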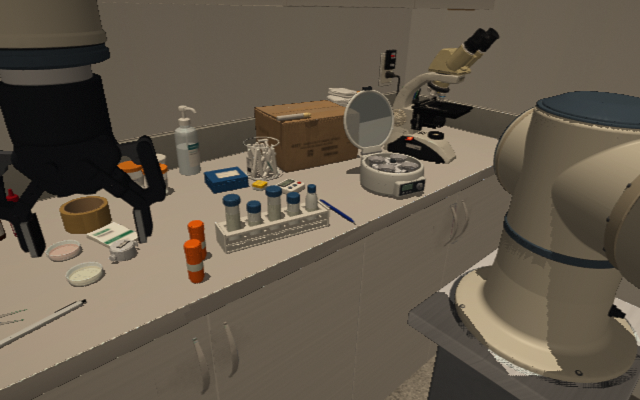

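View pics/top0.png

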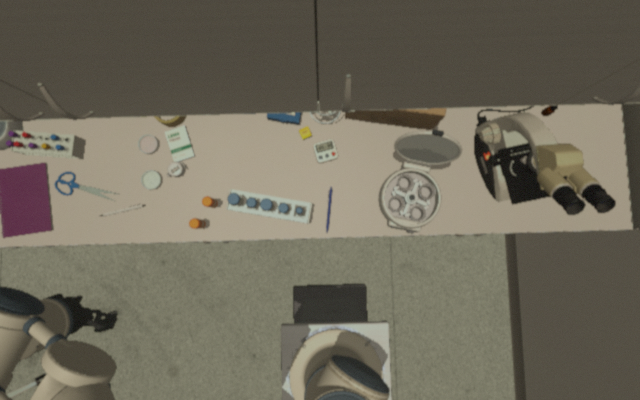

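View pics/wrist0.png

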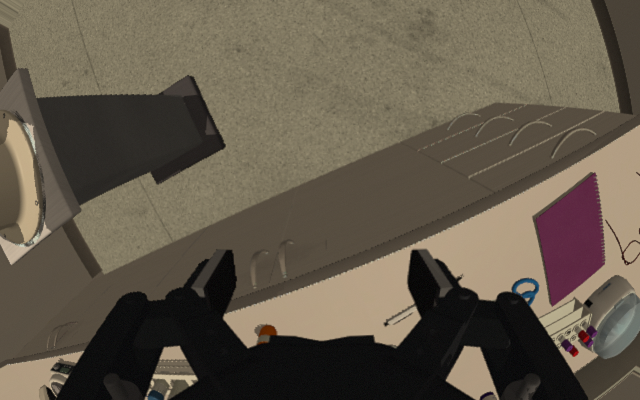

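The scene view shows the rack row at (232..312, 215), running from +y to −y as long, short, long, short, odd (small cap at (312,190)). The centrifuge is at (392,175). In the top view the caps run from (234,199) to (299,211), and the rotor is at (410,198). Next I measure these.

```bash
cat > h.py <<'E'
import numpy as np,cv2
def load(n): return dict(np.load(f"pics/{n}.npz"))
def ray(c,u,v):
    K=c["camera_matrix"]; return c["rotation"]@np.array([(u-K[0,2])/K[0,0],(v-K[1,2])/K[1,1],1.])
def onplane(c,u,v,z):
    d=ray(c,u,v); o=c["origin"]; return o+d*(z-o[2])/d[2]
def cloud(c):
    K=c["camera_matrix"]; v,u=np.mgrid[:400,:640]; Z=c["range_z"]
    P=np.stack([(u-K[0,2])/K[0,0]*Z,(v-K[1,2])/K[1,1]*Z,Z],-1)
    return P@c["rotation"].T+c["origin"]
E
python3 - <<'E'
from h import *
c=load("top0"); im=c["img"]
hsv=cv2.cvtColor(im,cv2.COLOR_RGB2HSV)
P=cloud(c)
m=((hsv[...,0]>95)&(hsv[...,0]<125)&(hsv[...,1]>90)).astype(np.uint8)
m[:185]=0;m[225:]=0;m[:,:225]=0;m[:,320:]=0
n,l,s,ce=cv2.connectedComponentsWithStats(m)
for i in range(1,n):
    if s[i,4]<15: continue
    z=P[l==i][:,2]; zt=np.percentile(z,60)
    print(s[i],ce[i].round(1),"z",np.percentile(z,[10,50,90]).round(3),onplane(c,*ce[i],zt).round(4))
cv2.imwrite("pics/topz.png",cv2.resize(im[170:240,215:455],None,fx=3.3,fy=3.3,interpolation=cv2.INTER_CUBIC)[:,:,::-1])
d=load("scene0"); cv2.imwrite("pics/scz.png",cv2.resize(d["img"][110:260,210:440],None,fx=3.4,fy=3.4,interpolation=cv2.INTER_CUBIC)[:,:,::-1])
E
```

```text
(no output)
```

View pics/topz.png

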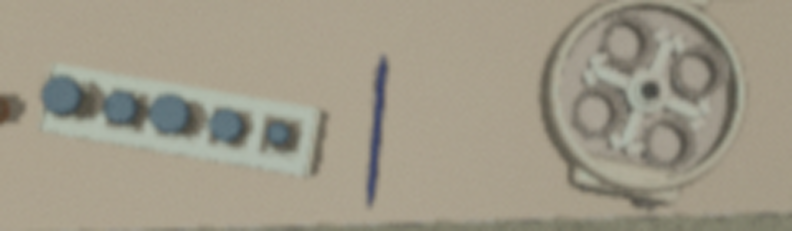

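View pics/scz.png

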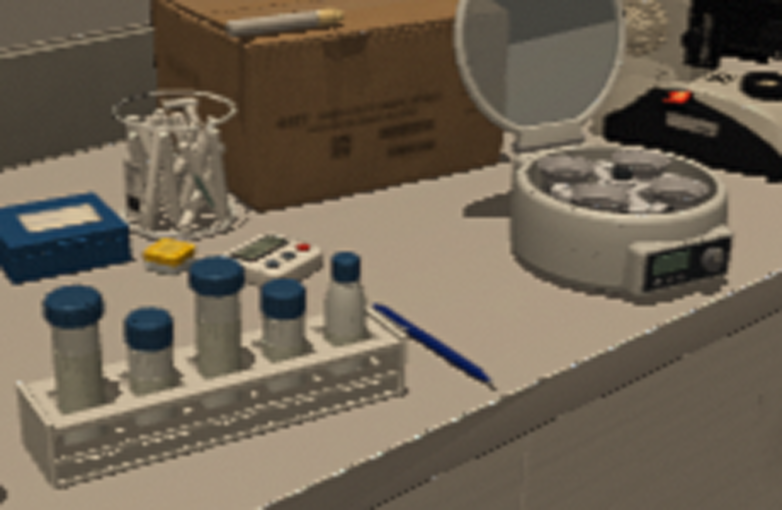

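The zoomed views confirm the order long, short, long, short, odd. The top view shows four clear buckets round the hub. My colour mask was too strict, so I'll loosen it and take a first measurement.

```bash
python3 - <<'E'
from h import *
c=load("top0"); im=c["img"]
hsv=cv2.cvtColor(im,cv2.COLOR_RGB2HSV); P=cloud(c)
print(im[199,234],hsv[199,234],im[211,299],im[198,320])
x=im.astype(int); m=((x[...,2]-x[...,0])>12).astype(np.uint8)
m[:185]=0;m[225:]=0;m[:,:225]=0;m[:,312:]=0
n,l,s,ce=cv2.connectedComponentsWithStats(m)
for i in range(1,n):
    if s[i,4]<8: continue
    z=P[l==i][:,2]
    print(s[i],ce[i].round(1),"z",np.percentile(z,[10,50,90]).round(3),np.median(P[l==i],0).round(4))
# hub & buckets rough
for u,v in [(626,43),(693,73),(594,113),(663,143),(650,92)]:
    U,V=215+u/3.3-.35,170+v/3.3-.35
    print((U,V),onplane(c,U,V,.070).round(4),P[int(V+.5),int(U+.5)].round(3))
# lid
q=(P[...,2]>.1)&(P[...,2]<.3)&(P[...,1]<0)&(P[...,1]>-.4); 
print("lid",P[q].min(0),P[q].max(0))
E
```

```text
[ 97 115 124] [100  56 124] [ 94 115 123] [173 163 144]
[228 193  11  11  96] [233.2 198.4] z [0.108 0.111 0.113] [0.5207 0.2711 0.1109]
[247 198   9   9  68] [250.9 202. ] z [0.084 0.087 0.089] [0.5107 0.2259 0.0865]
[260 199  12  11 101] [265.8 204. ] z [0.108 0.111 0.114] [0.5019 0.181  0.1108]
[279 204   9   9  64] [282.9 207.6] z [0.084 0.087 0.091] [0.4915 0.1361 0.087 ]
[296 208   6   6  28] [298.6 210.2] z [0.095 0.098 0.101] [0.4836 0.0915 0.0981]
(404.3469696969697, 182.68030303030304) [ 0.5554 -0.2109  0.07  ] [ 0.559 -0.218  0.031]
(424.65, 191.77121212121213) [ 0.5277 -0.2677  0.07  ] [ 0.531 -0.278  0.034]
(394.65, 203.89242424242425) [ 0.4954 -0.1806  0.07  ] [ 0.498 -0.188  0.033]
(415.55909090909086, 212.98333333333335) [ 0.4678 -0.2389  0.07  ] [ 0.47  -0.25   0.028]
(411.619696969697, 197.52878787878788) [ 0.5122 -0.2297  0.07  ] [ 0.511 -0.23   0.072]
lid [ 0.042507   -0.34340725  0.10003651] [ 7.62054800e-01 -1.05974976e-05  2.99988022e-01]
```

Measured tube-top heights are 110, 86, 110, 86 and 98 mm, which match the given sizes, and the spacing is about 46 mm. Next I take wrist close-ups of the rack and the rotor.

```bash
cat >> h.py <<'E'
def R(ang):  # tool down, tool x at heading ang (deg)
    a=np.radians(ang); c,s=np.cos(a),np.sin(a)
    return np.array([[c,s,0],[s,-c,0],[0,0,-1.]])
def fray(c,u,v):
    K=c["camera_matrix"]; dx,dy=u-K[0,2],v-K[1,2]; r=np.hypot(dx,dy); t=r/K[0,0]
    k=np.where(r>1e-6,np.sin(t)/np.maximum(r,1e-9),1/K[0,0])
    return np.stack([dx*k,dy*k,np.cos(t)],-1)@c["rotation"].T
def fplane(c,u,v,z):
    d=fray(c,np.asarray(u,float),np.asarray(v,float)); o=c["origin"]; return o+d*((z-o[2])/d[...,2])[...,None]
def shot(name,cam="wrist"):
    from rig import ctrl
    c=ctrl.camera(cam); cv2.imwrite(f"pics/{name}.png",c["img"][:,:,::-1]); np.savez(f"pics/{name}.npz",**c); return c
E
python3 - <<'E'
from h import *
from rig import ctrl
h=np.degrees(np.arctan2(-.2025,.979)); print(h)
for a in [h,h+180]:
  for p in [(.502,.181,.3),(.512,-.2297,.3),(.52,.27,.09)]:
    q=ctrl.ik(p,R(a)); print(a,p,None if q is None else np.round(q,1))
E
```

```text
-11.686466261529985
-11.686466261529985 (0.502, 0.181, 0.3) [13.4 17.9 85.4 -0.  76.7 25.1]
-11.686466261529985 (0.512, -0.2297, 0.3) [-30.3  20.2  81.8  -0.   78.  -18.6]
-11.686466261529985 (0.52, 0.27, 0.09) [21.6 36.  91.7 -0.  52.3 33.3]
168.31353373847003 (0.502, 0.181, 0.3) [  13.4   17.9   85.4   -0.    76.7 -154.9]
168.31353373847003 (0.512, -0.2297, 0.3) [-30.3  20.2  81.8  -0.   78.  161.4]
168.31353373847003 (0.52, 0.27, 0.09) [  21.6   36.    91.7   -0.    52.3 -146.7]
```

```bash
python3 - <<'E'
from h import *
from rig import ctrl
h=-11.7; Rm=R(h); y=Rm[:,1]
ctrl.move_ptp(np.array([.502,.181,.30])+.05*y,Rm); shot("w_rack")
ctrl.move_ptp([.50,-.23,.28],R(90)); c=shot("w_rot"); print(ctrl.get_t(),c["origin"])
E
```

```text
4.2667 [ 0.42560663 -0.23011004  0.40804114]
```

View pics/w_rack.png

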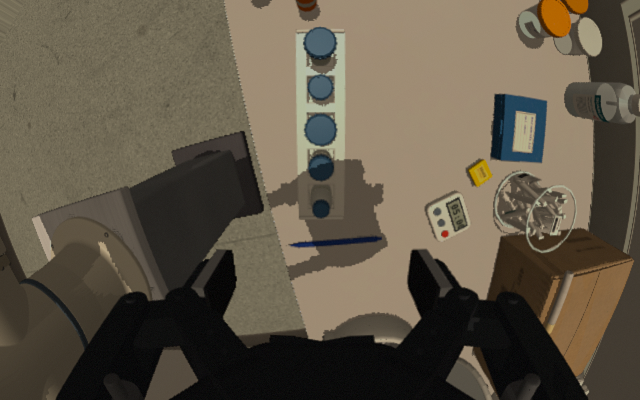

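View pics/w_rot.png

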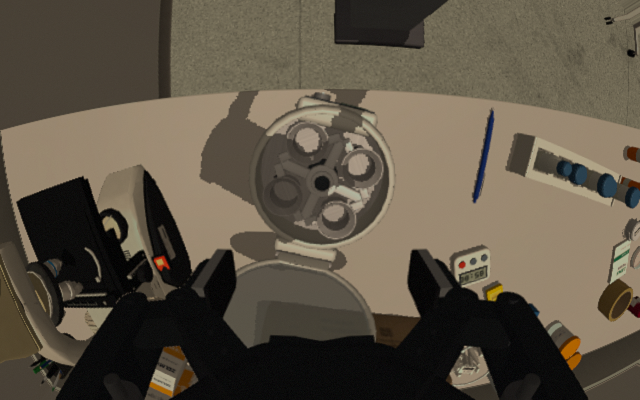

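The rack view shows five caps in a column at x≈320, with rows 42, 87, 129, 167 and 208. The rotor view shows the hub at (321,184) and buckets at (308,140), (360,167), (336,217) and (286,192). Now I compute 3D points from both.

```bash
cat >> h.py <<'E'
def fcloud(c):
    v,u=np.mgrid[:400,:640]; K=c["camera_matrix"]
    dx,dy=u-K[0,2],v-K[1,2]; r=np.hypot(dx,dy)+1e-9; t=r/K[0,0]
    d=np.stack([dx/r*np.sin(t),dy/r*np.sin(t),np.cos(t)],-1)
    s=c["range_z"]/np.maximum(d[...,2],.05)
    return (d*s[...,None])@c["rotation"].T+c["origin"]
def fitcirc(x,y):
    A=np.c_[2*x,2*y,np.ones(len(x))]; s=np.linalg.lstsq(A,x*x+y*y,rcond=None)[0]
    return s[0],s[1],np.sqrt(s[2]+s[0]**2+s[1]**2)
def caps(c):
    x=c["img"].astype(int); m=((x[...,2]-x[...,0])>12).astype(np.uint8)
    P=fcloud(c); out=[]
    n,l,s,ce=cv2.connectedComponentsWithStats(m)
    for i in range(1,n):
        if s[i,4]<60: continue
        p=P[l==i]; zt=np.percentile(p[:,2],80); 
        if not .07<zt<.15: continue
        k=((l==i)&(abs(P[...,2]-zt)<.004)).astype(np.uint8)
        cn=max(cv2.findContours(k,cv2.RETR_EXTERNAL,cv2.CHAIN_APPROX_NONE)[0],key=len)[:,0,:]
        if len(cn)<8: continue
        (u,v),rr=cv2.minEnclosingCircle(cn)
        M=cv2.moments(k,True); u,v=M["m10"]/M["m00"],M["m01"]/M["m00"]
        e=fplane(c,cn[:,0],cn[:,1],zt); f=fitcirc(e[:,0],e[:,1])
        out.append((u,v,zt,*fplane(c,u,v,zt)[:2],f[2]))
    return np.array(out)
E
python3 - <<'E'
from h import *
np.set_printoptions(suppress=True,precision=4)
c=load("w_rack"); print(caps(c))
c=load("w_rot"); P=fcloud(c); 
hub=P[180:188,318:326]; print("hub",np.median(hub.reshape(-1,3),0))
print("c", fplane(c,[308,360,336,286,321],[140,167,217,192,184],.07))
z=P[...,2].copy(); vis=np.clip((z-.02)/.06,0,1)*255
a=cv2.resize(vis[85:265,230:410].astype(np.uint8),None,fx=3.2,fy=3.2,interpolation=cv2.INTER_NEAREST)
b=cv2.resize(c["img"][85:265,230:410],None,fx=3.2,fy=3.2,interpolation=cv2.INTER_CUBIC)
cv2.imwrite("pics/rotz.png",b[:,:,::-1]); cv2.imwrite("pics/rotd.png",a)
E
```

```text
[[319.7259  42.4106   0.1099   0.518    0.2699   0.0159]
 [319.9185  86.8269   0.086    0.5091   0.2258   0.0132]
 [320.2021 129.2759   0.11     0.5004   0.1815   0.0157]
 [320.3969 167.8048   0.086    0.4914   0.1372   0.0132]
 [320.6596 209.3617   0.0978   0.4825   0.0927   0.0085]]
hub [ 0.5114 -0.2303  0.0734]
c [[ 0.463  -0.2451  0.07  ]
 [ 0.493  -0.1873  0.07  ]
 [ 0.5524 -0.2134  0.07  ]
 [ 0.5221 -0.2708  0.07  ]
 [ 0.5128 -0.2309  0.07  ]]
```

View pics/rotz.png

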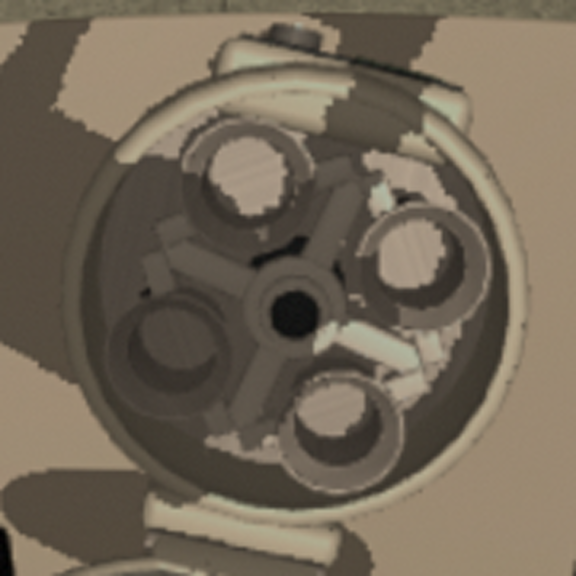

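View pics/rotd.png

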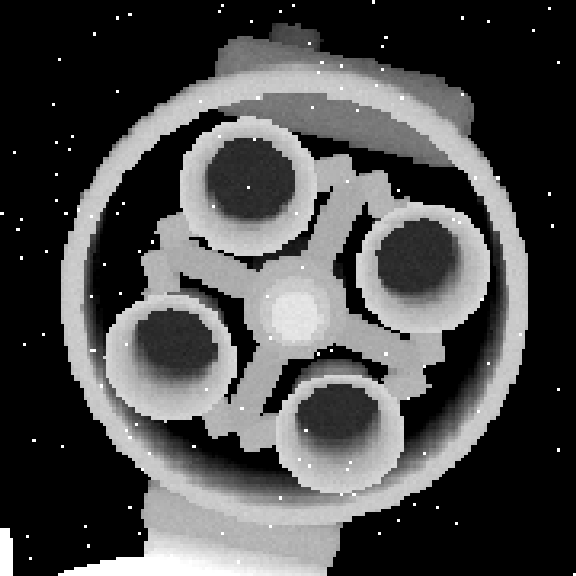

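```bash
cat >> h.py <<'E'
def rotor(c,cl=None,verbose=True):
    P=(fcloud(c) if cl is None else cl).reshape(-1,3); 
    K=None; axis=np.array([.512,-.230]); th=np.radians(np.array([197,107+180+90,17,-73]))
    return P
E
python3 - <<'E'
from h import *
np.set_printoptions(suppress=True,precision=4)
c=load("w_rot"); P=fcloud(c).reshape(-1,3)
px=np.array([(248,186),(423,268),(340,433),(171,356)])/3.2+[230,85]
g=fplane(c,px[:,0],px[:,1],.07)[:,:2]; print(g)
out=[]
for p in g:
    for _ in range(5):
        d=np.hypot(*(P[:,:2]-p).T); k=(d>19)|1==1
        k=(d>.0185)&(d<.026)&(P[:,2]>.0655)&(P[:,2]<.074)
        f=fitcirc(P[k,0],P[k,1]); p=np.array(f[:2])
    out.append(p); print(p,f[2],k.sum(),np.median(P[k,2]))
o=np.array(out); print("axis",o.mean(0),"r",np.hypot(*(o-o.mean(0)).T),"ang",np.degrees(np.arctan2(*(o-o.mean(0)).T[::-1])))
d=np.hypot(*(P[:,:2]-o.mean(0)).T)
for lo,hi,zz in[(.080,.095,.06)]:
    k=(d>lo)&(d<hi)&(P[:,2]>zz)&(P[:,2]<.074); print(fitcirc(P[k,0],P[k,1]),np.median(P[k,2]))
k=(P[:,2]>.09)&(P[:,2]<.26)&(d>.06)&(d<.25)&(P[:,0]>.53); print("lid min x,mind",P[k,0].min(),np.percentile(d[k],1),P[k][np.argsort(d[k])[50]])
E
```

```text
[[ 0.4664 -0.2457]
 [ 0.495  -0.1848]
 [ 0.5566 -0.2131]
 [ 0.5272 -0.2739]]
[ 0.4663 -0.2464] 0.02197672158273768 497 0.06836616570588738
[ 0.495  -0.1852] 0.021894495805085862 424 0.06851611890001982
[ 0.5564 -0.2139] 0.021798790572886712 407 0.06825469891140074
[ 0.5275 -0.2752] 0.02188023304095288 426 0.06842927258059142
axis [ 0.5113 -0.2302] r [0.0479 0.0479 0.048  0.0479] ang [-160.1408  109.916    19.8526  -70.1867]
(np.float64(0.5134929727878449), np.float64(-0.2306756403149928), np.float64(0.08408127417036416)) 0.0663523917672843
lid min x,mind 0.5300210297157221 0.10739893616516524 [ 0.6171 -0.2415  0.0931]
```

The rotor fit gives bucket radii of 47.9 mm (48 given) and angles 90° apart, so I trust it. The top and wrist cap positions agree within 3 mm. The plan is shorts to the far and near buckets, jaws opening tangentially, and longs to the other two. I'll refine each pick with a wrist picture first.

```bash
cat >> h.py <<'E'
AX=np.array([.5113,-.2302]); A0=19.9
def bucket(k): 
    a=np.radians(A0+90*k); return AX+.048*np.array([np.cos(a),np.sin(a)])
def pick(est,top,down,heading,tag):
    from rig import ctrl
    est=np.array(est); Rm=R(heading); ctrl.move_ptp([*est,top+.10],Rm)
    ctrl.pause(.2); c=shot("pre_"+tag); C=caps(c)
    d=np.hypot(C[:,3]-est[0],C[:,4]-est[1]); i=d.argmin()
    print("cap",C[i].round(4),"dev mm",((C[i,3:5]-est)*1e3).round(1))
    assert d[i]<.005 and abs(C[i,2]-top)<.005
    p=C[i,3:5]
    ctrl.line_to([*p,top-down+.03],Rm,vel=.15); ctrl.line_to([*p,top-down],Rm,vel=.06)
    print("F",ctrl.get_wrist_force().round(2))
    ctrl.gripper_close(40); ctrl.pause(.2)
    print("width",ctrl.get_gripper_width()*85,"F",ctrl.get_wrist_force().round(2))
    return p,Rm
def lift(p,Rm,top,down,h=.135):
    from rig import ctrl
    ctrl.line_to([*p,top-down+.03],Rm,vel=.06); ctrl.line_to([*p,top-down+h],Rm,vel=.2); ctrl.pause(.2)
    print("lifted width",ctrl.get_gripper_width()*85,"F",ctrl.get_wrist_force().round(2),"t",ctrl.get_t())
E
python3 - <<'E'
from h import *
from rig import ctrl
ctrl.move_ptp([.45,0,.26],R(168.4))
p,Rm=pick((.4915,.1367),.086,.014,168.4,"s4")
lift(p,Rm,.086,.014); shot("held_s4"); shot("scene_s4","scene")
E
```

```text
cap [3.225460e+02 2.016788e+02 8.570000e-02 4.907000e-01 1.340000e-01
 1.340000e-02] dev mm [-0.8 -2.7]
F [0.02 0.78 0.37]
width 27.28744424473473 F [-0.92  0.16  5.95]
lifted width 27.083245537708752 F [-0.72 -0.13 -0.35] t 9.8
```

View pics/held_s4.png

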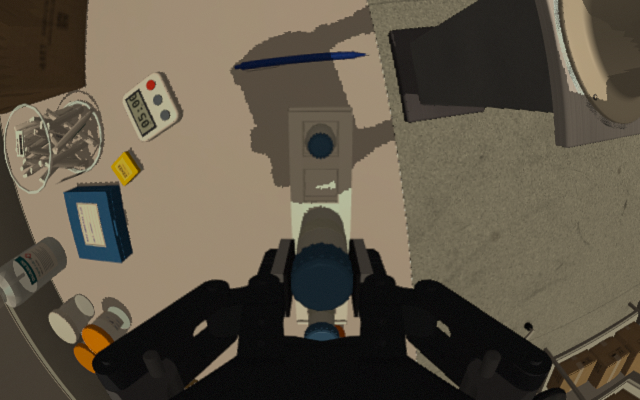

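View pics/scene_s4.png

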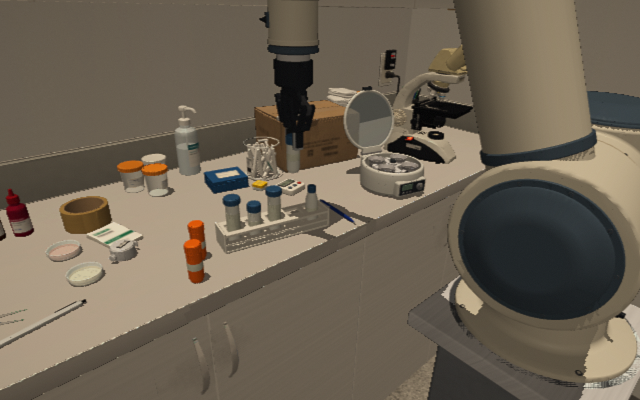

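The tube is held upright at (322,277), and the rack now shows only the odd tube beside the empty cell. I'll measure the held cap with the same camera, so the calibration bias cancels between the tube and bucket measurements.

```bash
cat >> h.py <<'E'
def held(c,tcp,Rm,ztop):
    x=c["img"].astype(int); m=((x[...,2]-x[...,0])>10).astype(np.uint8); m[:225]=0;m[320:]=0;m[:,:250]=0;m[:,390:]=0
    P=fcloud(c); k=(m>0)&(abs(P[...,2]-ztop)<.005)
    n,l,s,ce=cv2.connectedComponentsWithStats(k.astype(np.uint8))
    i=1+s[1:,4].argmax(); zt=np.median(P[l==i][:,2])
    cn=max(cv2.findContours((l==i).astype(np.uint8),cv2.RETR_EXTERNAL,cv2.CHAIN_APPROX_NONE)[0],key=len)[:,0,:]
    e=fplane(c,cn[:,0],cn[:,1],zt); f=fitcirc(e[:,0],e[:,1])
    off=Rm.T@(np.array([f[0],f[1],zt])-tcp)
    print("held: px",ce[i].round(1),"ztop",zt.round(4),"r mm",round(f[2]*1e3,1),"tool offset mm",(off*1e3).round(1)); return off
E
python3 - <<'E'
from h import *
from rig import ctrl
c=load("held_s4"); t=np.array(ctrl.get_tcp_pos()); print(t)
held(c,t,np.array(ctrl.get_orientation()),t[2]+.014)
C=caps(load("pre_s4")); print(C.round(4))
E
```

```text
[0.49036927 0.13398278 0.20617028]
held: px [321.6 282.7] ztop 0.2185 r mm 13.9 tool offset mm [  0.5  -0.2 -12.4]
[[3.222224e+02 1.458642e+02 9.770000e-02 4.819000e-01 9.000000e-02
  8.700000e-03]
 [3.225460e+02 2.016788e+02 8.570000e-02 4.907000e-01 1.340000e-01
  1.340000e-02]
 [3.228972e+02 2.681306e+02 1.095000e-01 4.996000e-01 1.785000e-01
  1.630000e-02]
 [1.720000e+01 2.744182e+02 9.040000e-02 9.193000e-01 1.527000e-01
  1.970000e-02]
 [3.227901e+02 3.373827e+02 1.034000e-01 5.152000e-01 2.541000e-01
  6.300000e-03]]
```

```bash
cat >> h.py <<'E'
AX=np.array([.5128,-.2301]); BIAS=np.array([0,.0016,0])  # wrist reading is 1.6 mm short along tool y
def place(k,heading,L,off,down,tag):
    """off: true tube axis offset in tool frame"""
    from rig import ctrl
    Rm=R(heading); b=bucket(k); w=Rm@np.array([off[0],off[1],0]); p=b-w[:2]
    zf=.031+L-down                     # TCP height when seated
    q=np.array(ctrl.get_tcp_pos())
    zt=max(zf+.115,q[2])
    ctrl.move_ptp([.45,-.02,zt],Rm); ctrl.move_ptp([*p,zt],Rm); ctrl.pause(.2)
    f0=np.mean([ctrl.get_wrist_force() for _ in range(5)],0)
    ctrl.line_to([*p,zf+.048],Rm,vel=.15)
    z=zf+.048
    while z>zf-.005:
        z-= .004 if z>zf+.006 else .001
        ctrl.line_to([*p,z],Rm,vel=.05)
        if z<zf+.006: ctrl.pause(.1)
        f=np.array(ctrl.get_wrist_force())-f0
        if np.hypot(f[0],f[1])>2 or abs(f[2])>1: print("z-zf mm",round((z-zf)*1e3,1),"f",f.round(2))
        if f[2]>2.5 : break
    print("stop z-zf mm",round((z-zf)*1e3,1),"f",f.round(2),"t",ctrl.get_t(),"tcp",np.round(ctrl.get_tcp_pos(),4),"want",p.round(4))
    return p,Rm,zf
def release(p,Rm,zf,tag):
    from rig import ctrl
    ctrl.ungrasp(); ctrl.pause(.2); z=ctrl.get_tcp_pos()[2]
    ctrl.line_to([*p,z+.05],Rm,vel=.1); ctrl.line_to([*p,z+.13],Rm,vel=.2); print("t",ctrl.get_t())
E
python3 - <<'E'
from h import *
from rig import ctrl
print(place(0,109.9,.080,(.0005,.0014),.014,"s4")[2])
shot("pl_s4"); shot("plsc_s4","scene")
E
```

```text
z-zf mm 40.0 f [ 0.02  0.87 -1.08]
z-zf mm 36.0 f [-0.81  0.24 -1.22]
z-zf mm 32.0 f [-0.89  0.26 -1.34]
z-zf mm 28.0 f [ 0.46 -0.32 -1.05]
z-zf mm 16.0 f [-1.18 -0.02 -1.05]
z-zf mm 12.0 f [-0.77  0.43 -1.13]
z-zf mm 8.0 f [ 0.2  -0.83 -1.62]
z-zf mm 4.0 f [-1.3   0.03 -1.45]
z-zf mm 3.0 f [-0.8  -0.15 -1.47]
z-zf mm 2.0 f [-1.32  0.7  -1.26]
z-zf mm 1.0 f [-1.22  0.86 -1.67]
z-zf mm -0.0 f [-2.67  0.08  5.47]
stop z-zf mm -0.0 f [-2.67  0.08  5.47] t 16.5667 tcp [ 0.5569 -0.2148  0.0974] want [ 0.5568 -0.2147]
0.097
```

View pics/pl_s4.png

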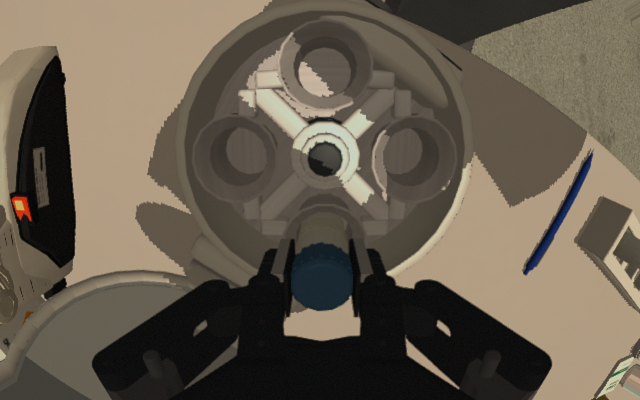

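View pics/plsc_s4.png

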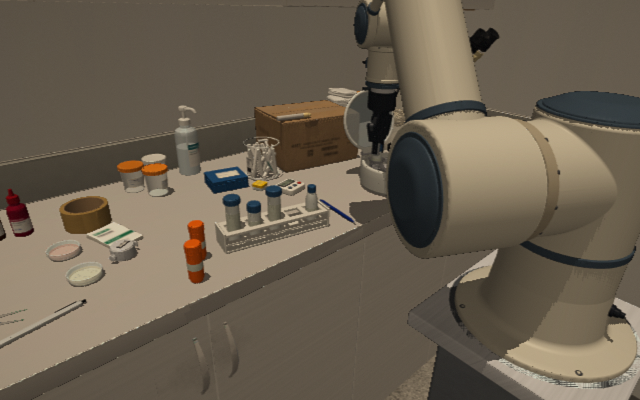

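The tube bottomed out exactly at the expected height with a vertical 5.5 N, and the picture shows it in the far bucket at (322,277). I'll release it, look, and pick the second short tube.

```bash
sed -i 's/    p=C\[i,3:5\]$/    p=C[i,3:5]+(Rm@BIAS)[:2]/' h.py; python3 - <<'E'
from h import *
from rig import ctrl
p=np.array(ctrl.get_tcp_pos()); Rm=R(109.9)
release(p[:2],Rm,0,"s4"); ctrl.line_to([.505,-.235,.26],Rm,vel=.2); ctrl.pause(.1); shot("rot1")
C=caps(load("rot1")); print(C.round(4))
ctrl.move_ptp([.45,0,.26],R(168.4))
p,Rm=pick((.51,.2259),.086,.014,168.4,"s2")
lift(p,Rm,.086,.014); c=shot("held_s2")
t=np.array(ctrl.get_tcp_pos()); held(c,t,Rm,t[2]+.013)
E
```

```text
t 18.6667
[[ 3.225749e+02  2.414596e+02  1.108000e-01  5.561000e-01 -2.155000e-01
   1.360000e-02]
 [ 5.558061e+02  2.505510e+02  9.710000e-02  4.812000e-01  8.650000e-02
   9.100000e-03]
 [ 5.860680e+02  2.786602e+02  1.093000e-01  4.992000e-01  1.759000e-01
   1.670000e-02]
 [ 6.040296e+02  2.968296e+02  1.091000e-01  5.167000e-01  2.644000e-01
   1.600000e-02]]
cap [3.230946e+02 2.031376e+02 8.580000e-02 5.090000e-01 2.243000e-01
 1.340000e-02] dev mm [-1.  -1.6]
F [0.19 0.84 0.07]
width 27.27570515142917 F [-1.04  0.    4.44]
lifted width 27.109702805219044 F [ 0.01  0.75 -1.32] t 25.1167
held: px [321.5 278.6] ztop 0.2185 r mm 14.0 tool offset mm [  0.3  -2.3 -12.6]
```

View pics/rot1.png

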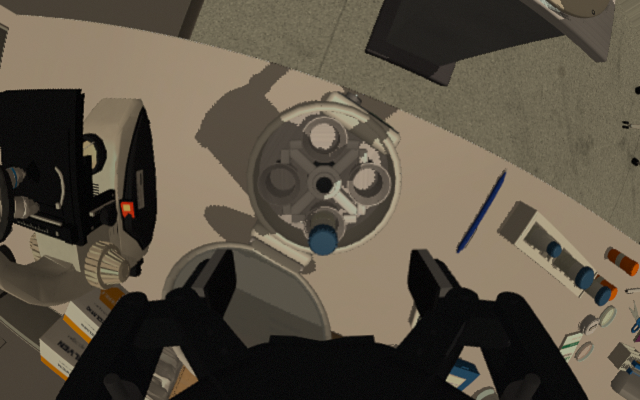

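View pics/held_s2.png

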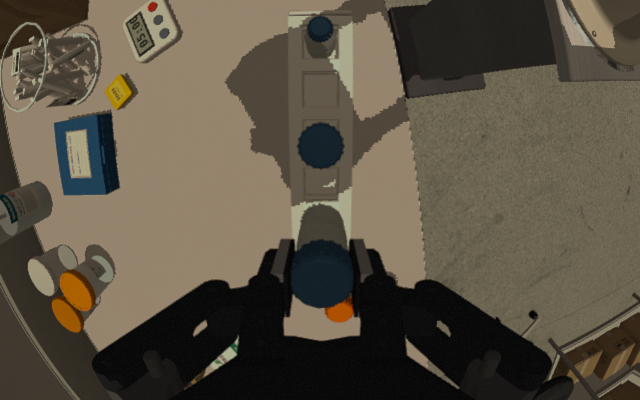

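The short tube now stands in the far bucket with its top at 111 mm, as it should, and the second short is held. Next I place it in the opposite (near) bucket.

```bash
python3 - <<'E'
from h import *
from rig import ctrl
p,Rm,zf=place(2,109.9,.080,(.0003,-.0007),.014,"s2")
shot("pl_s2")
z=ctrl.get_tcp_pos()[2]
if abs(z-zf)<.002:
    release(p,Rm,zf,"s2"); ctrl.move_ptp([.505,-.235,.27],R(19.9)); ctrl.pause(.1); shot("rot2"); print(caps(load("rot2")).round(4))
E
```

```text
z-zf mm 40.0 f [-1.36  1.55  0.59]
z-zf mm 4.0 f [-2.19  0.85 -0.44]
z-zf mm 3.0 f [-1.64  1.36 -0.44]
z-zf mm 2.0 f [-1.8   1.03 -1.06]
z-zf mm 1.0 f [-2.56  0.48 -0.53]
z-zf mm -0.0 f [-3.45  1.33  8.2 ]
stop z-zf mm -0.0 f [-3.45  1.33  8.2 ] t 32.1167 tcp [ 0.4686 -0.2466  0.0974] want [ 0.4684 -0.2465]
t 34.1667
[[ 2.819827e+02  1.814638e+02  1.109000e-01  4.680000e-01 -2.458000e-01
   1.350000e-02]
 [ 3.803799e+02  1.820016e+02  1.109000e-01  5.572000e-01 -2.139000e-01
   1.370000e-02]]
```

View pics/rot2.png

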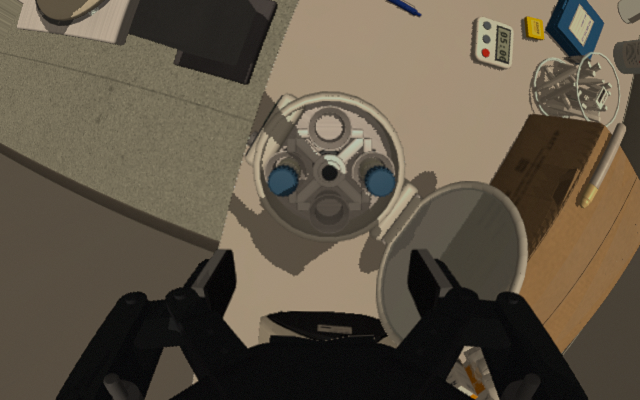

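Both shorts stand at 111 mm, at (282,181) and (380,182). I'll refit the two empty buckets in this view to check the rotor angle and the bias.

```bash
python3 - <<'E'
from h import *
c=load("rot2"); P=fcloud(c).reshape(-1,3)
o=[]
for k in (1,3):
    p=bucket(k)
    for _ in range(6):
        d=np.hypot(*(P[:,:2]-p).T); m=(d>.0185)&(d<.026)&(P[:,2]>.0655)&(P[:,2]<.074)
        f=fitcirc(P[m,0],P[m,1]); p=np.array(f[:2])
    print(k,p.round(4),f[2].round(4),m.sum(),"model",bucket(k).round(4)); o.append(p)
o=np.array(o); print(o.mean(0),np.linalg.norm(o[0]-o[1]),np.degrees(np.arctan2(*(o[0]-o[1])[::-1])))
E
```

```text
1 [ 0.4953 -0.185 ] 0.0218 545 model [ 0.4965 -0.185 ]
3 [ 0.5277 -0.2751] 0.0219 442 model [ 0.5291 -0.2752]
[ 0.51149844 -0.23004532] 0.09572004920571787 109.83169248420076
```

Measured axis is consistent with the earlier view and the rotor hasn't turned (109.8°), so I'll split the small bias difference. Now the long tubes.

```bash
cat >> h.py <<'E'
AX=np.array([.5121,-.2302]); BIAS=np.array([0,.0008,0])
E
python3 - <<'E'
from h import *
from rig import ctrl
ctrl.move_ptp([.45,0,.27],R(-11.6))
p,Rm=pick((.5008,.1808),.110,.012,-11.6,"l3")
lift(p,Rm,.110,.012,.145); c=shot("held_l3")
t=np.array(ctrl.get_tcp_pos()); off=held(c,t,Rm,t[2]+.012); 
E
```

```text
cap [3.198842e+02 1.986862e+02 1.099000e-01 5.005000e-01 1.828000e-01
 1.590000e-02] dev mm [-0.3  2. ]
F [-0.24 -0.08 -0.72]
width 32.046846137836326 F [-1.1   0.42  6.72]
lifted width 31.946320625655332 F [-0.25  0.63 -0.72] t 41.5
held: px [321.4 275.4] ztop 0.2526 r mm 16.3 tool offset mm [ -0.3  -1.2 -10.7]
```

View pics/held_l3.png

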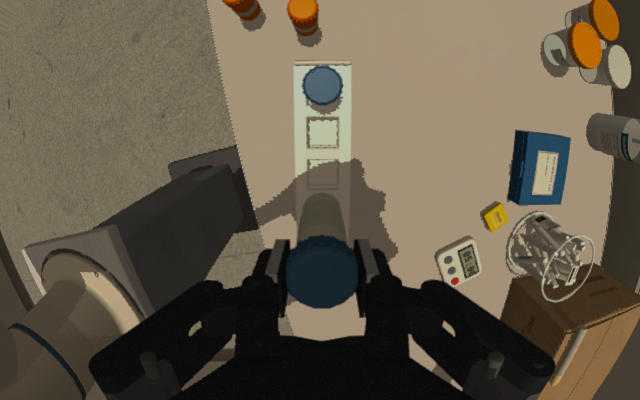

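Long tube is held upright at (321,275). Placing it in the −y bucket.

```bash
python3 - <<'E'
from h import *
from rig import ctrl
p,Rm,zf=place(3,19.9,.104,(-.0003,-.0002),.012,"l3")
shot("pl_l3")
z=ctrl.get_tcp_pos()[2]
if abs(z-zf)<.002:
    release(p,Rm,zf,"l3"); shot("rot3"); print(caps(load("rot3")).round(4))
E
```

```text
z-zf mm 32.0 f [-0.11 -0.18  1.13]
z-zf mm -0.0 f [-0.49 -0.42  6.  ]
stop z-zf mm -0.0 f [-0.49 -0.42  6.  ] t 48.6167 tcp [ 0.5291 -0.2757  0.1234] want [ 0.5288 -0.2754]
t 50.6333
[[ 2.689830e+02  1.362732e+02  1.109000e-01  4.686000e-01 -2.463000e-01
   1.350000e-02]
 [ 3.764325e+02  1.368039e+02  1.109000e-01  5.574000e-01 -2.145000e-01
   1.360000e-02]
 [ 3.218472e+02  1.957642e+02  1.349000e-01  5.283000e-01 -2.750000e-01
   1.590000e-02]]
```

View pics/pl_l3.png

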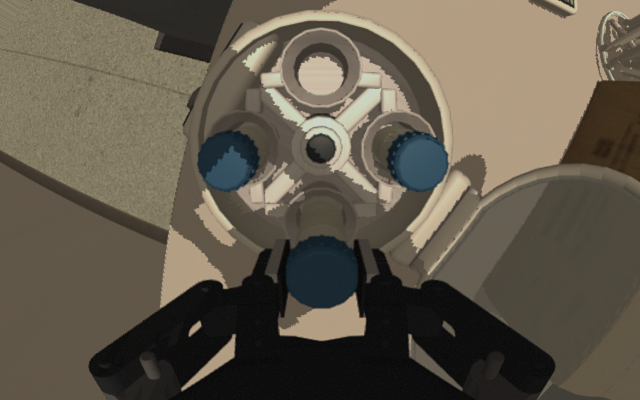

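Three are seated (tops at 111, 111 and 135 mm), and the empty bucket is at (321,72). Now the last long tube.

```bash
python3 - <<'E'
from h import *
from rig import ctrl
ctrl.move_ptp([.45,0,.27],R(-11.6))
p,Rm=pick((.5195,.2712),.110,.012,-11.6,"l1")
lift(p,Rm,.110,.012,.145); c=shot("held_l1")
t=np.array(ctrl.get_tcp_pos()); off=held(c,t,Rm,t[2]+.012); 
assert abs(off[0])<.003 and abs(off[1])<.004
p,Rm,zf=place(1,19.9,.104,(off[0],off[1]+.001),.012,"l1")
shot("pl_l1")
E
```

```text
cap [3.192315e+02 1.989832e+02 1.099000e-01 5.187000e-01 2.730000e-01
 1.580000e-02] dev mm [-0.8  1.8]
F [-0.88  0.26 -0.49]
width 31.937434967332468 F [-0.66  0.19  5.08]
lifted width 32.085917115677304 F [ 0.53  0.41 -0.91] t 56.8167
held: px [321.5 275.6] ztop 0.2525 r mm 16.3 tool offset mm [ -0.3  -1.  -10.6]
z-zf mm 28.0 f [ 1.04 -0.15 -1.91]
z-zf mm 24.0 f [-1.02 -0.24 -1.55]
z-zf mm 20.0 f [ 0.03  0.26 -2.18]
z-zf mm 3.0 f [-0.05  0.97 -1.17]
z-zf mm 2.0 f [-0.45 -0.38 -1.72]
z-zf mm -0.0 f [-0.51  0.69  5.78]
stop z-zf mm -0.0 f [-0.51  0.69  5.78] t 63.8167 tcp [ 0.4963 -0.1852  0.1234] want [ 0.496 -0.185]
```

```bash
sleep 1
```

```text
(no output)
```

View pics/pl_l1.png

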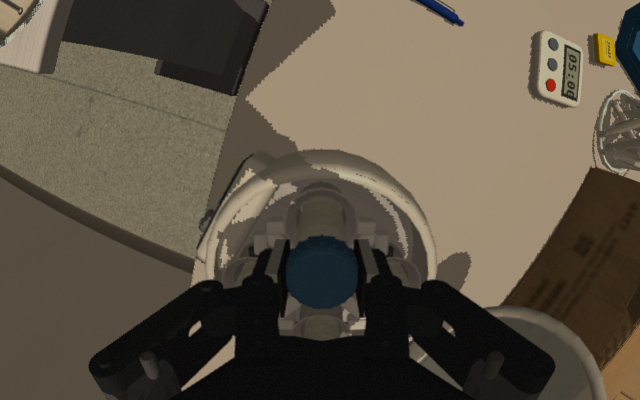

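The last long tube is bottomed in its bucket at (322,272). I'll release it, back off and run the final checks.

```bash
python3 - <<'E'
from h import *
from rig import ctrl
p=np.array(ctrl.get_tcp_pos()); release(p[:2],R(19.9),0,"l1")
ctrl.move_ptp([.47,-.22,.29],R(90)); ctrl.pause(.2); shot("fin"); C=caps(load("fin")); print(C.round(4))
ctrl.move_ptp([.42,.05,.32],R(90)); ctrl.pause(.2); shot("fin_sc","scene"); c=shot("fin_top","top"); print(ctrl.get_wrist_force().round(2))
P=cloud(c); x=c["img"].astype(int); m=((x[...,2]-x[...,0])>12)&(P[...,2]>.07)&(P[...,2]<.15)
n,l,s,ce=cv2.connectedComponentsWithStats(m.astype(np.uint8))
for i in range(1,n):
    if s[i,4]>15: print(ce[i].round(1),np.median(P[l==i],0).round(4))
print([bucket(k).round(4) for k in range(4)],ctrl.get_t())
E
```

```text
t 65.8333
[[ 2.958589e+02  1.764554e+02  1.109000e-01  4.666000e-01 -2.467000e-01
   1.330000e-02]
 [ 5.530472e+02  1.888679e+02  9.720000e-02  4.811000e-01  8.690000e-02
   9.000000e-03]
 [ 3.563165e+02  2.101294e+02  1.348000e-01  4.945000e-01 -1.867000e-01
   1.620000e-02]
 [ 2.671457e+02  2.398978e+02  1.348000e-01  5.267000e-01 -2.757000e-01
   1.580000e-02]
 [ 3.267291e+02  2.548939e+02  1.108000e-01  5.557000e-01 -2.147000e-01
   1.360000e-02]]
[ 0.08 -0.4  -0.31]
[ 53.8 136.9] [0.71   0.7814 0.0953]
[ 58.6 146.9] [0.6812 0.7657 0.0976]
[407.7 179.3] [ 0.5601 -0.2123  0.1112]
[432.8 188.2] [ 0.5304 -0.2742  0.1355]
[400.2 201.1] [ 0.4979 -0.1838  0.1355]
[420.9 211.5] [ 0.4687 -0.2447  0.1109]
[array([ 0.5572, -0.2139]), array([ 0.4958, -0.1851]), array([ 0.467 , -0.2465]), array([ 0.5284, -0.2753])] 68.6833
```

View pics/fin.png

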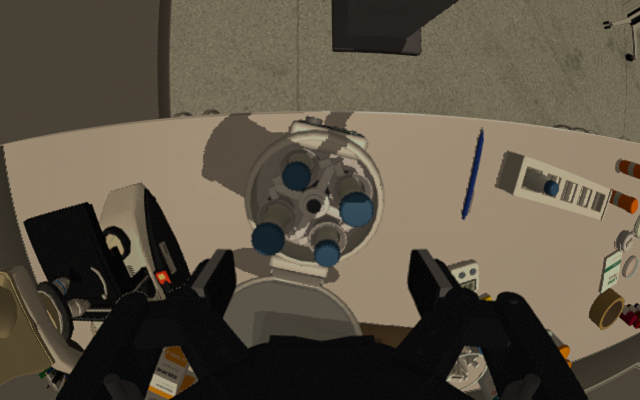

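View pics/fin_sc.png

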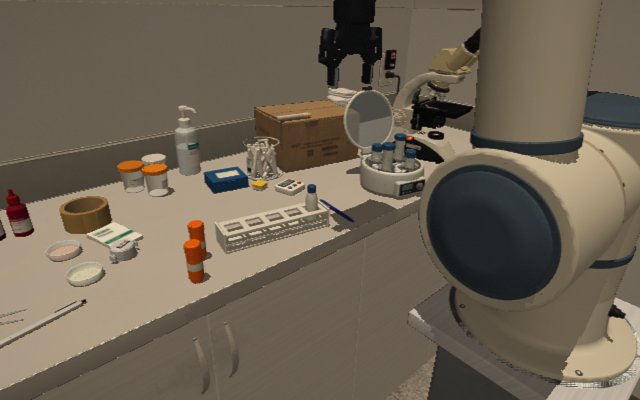

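All four tubes are seated upright, and the odd tube is in its cell at (552,188) in the wrist view and (312,197) in the scene view. The arm is clear, so I'm handing in.

```bash
python3 -c "
from rig import ctrl
ctrl.hand_in(); print(ctrl.get_t())"
```

```text
the job is handed in; nothing more can be done
the job is handed in; nothing more can be done
```

The centrifuge is loaded and the job is handed in. The two short tubes stand in the far and near buckets, and the two long ones in the left and right buckets, so each pair faces straight across the rotor. The last clock reading before hand-in was about 69 s, and no verdict is reported.

- **Lowering:** each tube was lowered until the wrist force rose by 5.5–8.2 N, which came exactly at the expected seated height. Only then was it released.
- **Seating:** the final wrist view put the tube tops at 111, 111, 135 and 135 mm, as expected for tubes on the bucket floor. All caps were within about 2 mm of their bucket axes there, and within about 4 mm in the top camera.
- **Odd tube:** it is still upright in its cell and was not touched. In the last wrist view it reads 97 mm high and about 6 mm from the first wrist reading. I put that down to the oblique view, because the tubes that had not yet been moved showed a similar shift from that side. In the top camera the arm probably blocked the odd tube, so I have no second measurement of it.
- **Disagreement:** wrist readings of the same point taken with the gripper facing different ways differed by up to about 3 mm. I handled this by averaging and by measuring each held tube with the same camera.

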